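Seat a keyed centrifuge rotor

TASK

The rotor of the small bench centrifuge is resting too high, on top of the steel key pin. Turn it with a fingertip, pushing against its tube sleeves, until the notch in its rim is over the pin, then press the middle of the rotor down until it is fully seated on the pin. Do not lift the rotor, and leave everything else on the trolley where it is.

Things in the scene. Friction and masses are not known exactly. Their poses are not given: they have to be found in the camera images.
- axis (a point): point on the rotor's vertical axis, 67 mm above the trolley top, fixed to the centrifuge housing. The housing is white, 170x170 mm, its flat deck 50 mm above the trolley top; it does not move. Its own x axis points from the key pin's side to the far side
- pin (a point): steel key pin: a round bar 10 mm thick lying radially on the housing's deck on the side of the dark display and two keys; it reaches from 55 to 83 mm from the rotor's axis, so its outer end shows beyond the rotor's rim. The point is on the top of the pin, 66 mm above the trolley top, 62 mm from the rotor's axis
- notch (a point): notch in the rim of the rotor: 14 mm wide, 11 mm deep radially, open outwards and right through the disc; the point is in the middle of the notch, 62 mm from the axis, level with the disc's upper face. The rotor is an aluminium disc 130 mm in diameter and 8 mm thick; its upper face is 75 mm above the trolley top before seating and 65 mm after
- hub_top (a point): centre of the flat top of the rotor's round hub, 32 mm in diameter, on the axis, 34 mm above the disc's upper face (109 mm above the trolley top before seating): the place to press
- sleeve0 (a point): upright round tube sleeve on the rotor, 20 mm in diameter, standing 26 mm above the rotor disc, its axis 46 mm from the rotor's axis; the point is the centre of its top. Push it sideways with a fingertip to turn the rotor. Seen from above, this sleeve lies 60 degrees anticlockwise from the notch about the rotor's axis; the gaps between neighbouring sleeves are 60 mm clear
- sleeve1 (a point): upright round tube sleeve on the rotor, 20 mm in diameter, standing 26 mm above the rotor disc, its axis 46 mm from the rotor's axis; the point is the centre of its top. Push it sideways with a fingertip to turn the rotor. Seen from above, this sleeve lies 180 degrees from the notch about the rotor's axis; the gaps between neighbouring sleeves are 60 mm clear
- sleeve2 (a point): upright round tube sleeve on the rotor, 20 mm in diameter, standing 26 mm above the rotor disc, its axis 46 mm from the rotor's axis; the point is the centre of its top. Push it sideways with a fingertip to turn the rotor. Seen from above, this sleeve lies 60 degrees clockwise from the notch about the rotor's axis; the gaps between neighbouring sleeves are 60 mm clear
- rotor (a joint): angle of the rotor, rad, growing anticlockwise seen from above; the notch is over the pin at 0 (and at every whole turn, 6.283). Starts anywhere from 1.0 to 5.28; may be turned either way. It turns against about 0.05 N m of friction (1 N at a sleeve) and stays where it is left
- rotor_drop (a joint): how far the rotor has gone down its spindle, m: 0 at the start, 0.010 fully seated, negative if lifted. An O-ring holds it up, so even over the pin it must be pressed, with about 3 N, and then stays down. Pressed while its rim stands on the pin, it gives by 1 mm, then resists with about 6 N per mm, and comes back to about 2 mm when let go: only near 10 mm is it seated, where it stops hard. The pin's round top draws the notch in if it is up to about 3 mm off centre
- therapy_cup_0: bystander, must stay in place: clear bell-shaped suction cup, 58 mm wide, 76 mm high, standing beside the centrifuge; origin under its middle
- therapy_cup_3: bystander, must stay in place: clear bell-shaped suction cup, 51 mm wide, 68 mm high, standing beside the centrifuge; origin under its middle
- instrument_box: bystander, must stay in place: closed stainless box, 107x195x44 mm, at the right; origin under its middle
- pill_box: bystander, must stay in place: small carton, 31x86x49 mm, at the right; origin under its middle
- reflex_hammer: bystander, must stay in place: reflex hammer lying flat, 176 mm long, 11 mm high, in front; origin under its middle
- tape_measure: bystander, must stay in place: round tape measure, 49x52x15 mm, at the right; origin under its middle
- keypad_phone: bystander, must stay in place: keypad phone lying flat, 117x51x15 mm, in front; origin under its middle

How it is judged (in metres and radians):
At the end, for the whole second after the job is handed in: The rotor is seated: down by more than 8.5 of its 10 mm, its notch within 4 mm of the pin seen from above, and still (value of joint rotor_drop above 0.0085 m and horizontal distance between notch and pin below 0.004 m and velocity of joint rotor between -0.05 and 0.05 rad/s); the robot touches nothing.
It fails at once if the rotor is lifted by more than 4 mm (value of joint rotor_drop below -0.004 m).
It fails at once if something else on the trolley is moved by more than 20 mm (distance of any of therapy_cup_0, therapy_cup_3, instrument_box, pill_box, reflex_hammer, tape_measure, keypad_phone from where it was at the start of the episode above 0.02 m).
It also fails if it takes over 45 s, if anything falls off the work surface, if the arm or the gripper's body presses on something with over 40 N, if the wrist force passes 120 N, or if a joint passes its speed limit or range.

ROBOT

A 6-joint arm with a two-finger parallel gripper is mounted at the origin on a cart in front of the work surface, level with it; the furniture and walls round the work are solid. World frame = base frame: x ahead of the robot, y to its left, z up, the work surface at z = 0. Lengths are in mm, angles in rad, forces in N, time in s.
With the tool pointing down it reaches from about 300 to 775 mm from the base axis. Payload 14.6 kg.
Tool frame: the origin (TCP) lies at the very end of the fingers, on their centre line; the grasp point (between the pads) lies 19 mm behind it; z points along the fingers, y is the line along which they close (so a half turn about z gives the same grasp; the last joint's range is limited). The gripper opens to 94 mm and grips with 3 to 60 N. Pads are 16 mm wide; open, the fingers measure 119 mm over their backs; the gripper's body (75 mm by 177 mm) begins 78 mm behind the grasp point.
Start: joints at [1.233, 0.3, 1.521, -0, 1.321, -0.067], TCP at [147.124, 529.947, 205.446] pointing down, gripper open.
Joint ranges: [-3.03, 3.03], [-0.79, 2.21], [0.23, 2.52], [-1.04, 4.18], [0, 3.07], [-2.55, 2.55]. Speed limits (rad/s): [2.22, 2.22, 2.57, 3.14, 3.14, 3.14].

INTERFACE

Orientations are given as [roll, pitch, yaw] about the fixed x, y, z axes, in that order (R = Rz(yaw) Ry(pitch) Rx(roll)).
In Python, from cell import manip gives the robot as it stands.
- The arm moves only by the tool servo_tool, never from a script. Its argument "motion" is a list that holds one entry, the list of rows, each a list of 7 numbers: the shift along the world's x, y, z as a fraction of full scale, then the turn, a rotation vector about the world's x, y, z as a fraction of full scale, then the closure, from 0 (fully open) to 1 (shut). In form: [[[x, y, z, rx, ry, rz, gripper], ...]]. A call has 1 to 10 rows; each row is the pose to reach, as a shift and turn from the pose commanded when the call began, turning the shorter way round; what a row does not reach only later rows make up. Full scale, the value 1, is 0.5 m for a shift and pi rad for a turn. A row lasts 1/10 s, in which the tool goes at most 50 mm and 8.59 degrees, less where a joint would pass 70% of its speed; a pose out of reach is approached as far as the arm can. A call with a number of a shift or a turn outside -1 to 1 is refused whole. A call with a gripper value outside its range is refused whole. The fingers move at their own pace and stop on an object; "newtons" is the grip in N (left out, the last holds). Time passes only in rows, so rows that repeat a pose let the fingers close. It gives the time, the measured TCP pose, the force, the opening and the grip force at its end, in the units of the state.
- manip.read_state(): the state, without advancing time (a new reading comes with each control period).
- manip.camera(name): name is "scene" or "top" or "wrist"; returns a dict with "frame" (400x640x3 uint8, red, green, blue), "range_z" (400x640 float32, mm along the optical axis (not along the pixel's ray), 0 where there is no reading), "vfov" (degrees; the focal length in pixels is half the picture's height over the tangent of half this angle, whatever the lens; pixels are square), "cx", "cy" (the principal point, pixels), "cam_to_world" (4x4, takes a point from camera to world coordinates). Camera axes: x right, y down, z forward; pixel columns grow to the right and rows downward; lengths in mm; the calibration is good to about 2 mm. A picture is of the moment at which its call begins.
- manip.sign_off(): hands the job in; it is judged then, once.
The state is a dict: "clock": time; "joints": joint angles; "qd": joint speeds; "effort": joint torques, N m; "eef_pos": TCP position; "eef_rot": TCP orientation; "wrist_force": force on the tool from outside, world axes, zero at the start; "moment": the same for the moment, N m; "finger_gap": finger opening in mm; "finger_force": force on a finger pad.
Only numpy, scipy, OpenCV 4.12 (cv2) and the standard library are available. Lean on these libraries where they do the work, as an engineer would, in place of code of your own. Each camera call takes 0.05 s, during which the arm holds its last target. There are 200 camera calls.

## Working session

There is one attempt and no reset: what is moved stays moved. The work goes in short steps, Python scripts to look and compute and a tool call to move; the robot and the scene stay as the last step left them, time stands still between calls to the robot, and variables do not carry over. Pictures are saved under pics/ and viewed, at most 10 in all, crops included, and the job is handed in when it is done.

Besides the shell and the picture viewer there is one more tool, called after ">>>" by a JSON object that holds its "op" and its "data", one argument or row to a line. servo_tool: Moves the arm, as the interface text tells. Its arguments: {"type":"object","properties":{"motion":{"type":"array"},"newtons":{"type":"number"}},"required":["motion"]}

```bash
mkdir -p pics; cat > h.py <<'E'
import numpy as np, cv2
from cell import manip
def look(n, save=None):
    c=manip.camera(n)
    if save: cv2.imwrite('pics/'+save, cv2.cvtColor(c['frame'],cv2.COLOR_RGB2BGR))
    return c
def f(c): return 200/np.tan(np.radians(c['vfov'])/2)
def ray(c,u,v,z):
    T=np.array(c['cam_to_world']); d=T[:3,:3]@np.array([(u-c['cx'])/f(c),(v-c['cy'])/f(c),1]); o=T[:3,3]
    return o+d*(z-o[2])/d[2]
def cloud(c):
    T=np.array(c['cam_to_world']); v,u=np.mgrid[:400,:640]; z=c['range_z']
    P=np.stack([(u-c['cx'])/f(c)*z,(v-c['cy'])/f(c)*z,z],-1)@T[:3,:3].T+T[:3,3]
    P[z<=0]=np.nan; return P
E
python3 - <<'E'
from h import *
for n in('top','scene'):
    c=look(n,n+'0.png'); print(n,c['vfov'],c['cx'],c['cy'],np.round(c['cam_to_world'],2).tolist())
    np.savez('pics/'+n,**c)
print(manip.read_state())
E
```

```text
top 49.31579978441752 329.09835903813155 194.5636009787711 [[0.01, -0.99, 0.16, 362.76], [-1.0, -0.01, -0.02, 1.79], [0.02, -0.16, -0.99, 981.67], [0.0, 0.0, 0.0, 1.0]]
scene 54.132765675256884 319.12018004434384 198.34761576123498 [[-1.0, -0.01, -0.01, 540.32], [-0.0, 0.78, -0.62, 581.38], [0.01, -0.62, -0.78, 840.91], [0.0, 0.0, 0.0, 1.0]]
{'clock': 0.1, 'joints': array([ 1.23336391e+00,  3.00422098e-01,  1.52152143e+00, -2.36889397e-05,
        1.32067956e+00, -6.65829915e-02]), 'qd': array([ 0.0009547 , -0.00206872, -0.00106745, -0.00028997,  0.00103111,
       -0.00184768]), 'effort': array([ 2.63386770e-03, -5.32638574e+01, -3.53286481e+01,  7.10228132e-02,
        2.35117658e-02,  7.91402613e-06]), 'eef_pos': array([147.07527053, 529.72966546, 204.93843822]), 'eef_rot': array([-3.14056298e+00, -4.56634852e-05,  2.87074908e+00]), 'wrist_force': array([ 0.33334091, -0.43901701, -0.85693824]), 'moment': array([0.03180385, 0.00804646, 0.00025006]), 'finger_force': 0.0, 'finger_gap': 93.80432496761749}
```

View pics/top0.png

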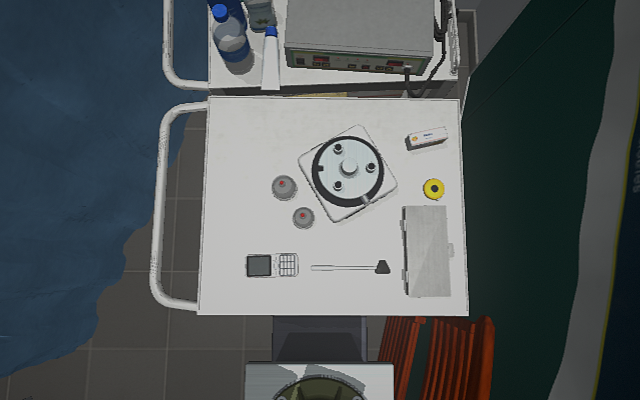

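View pics/scene0.png

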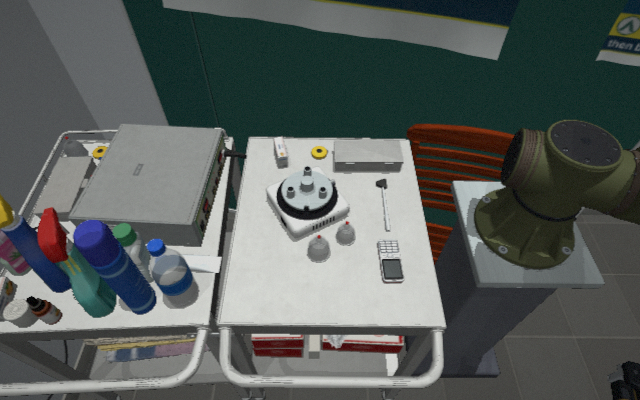

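The top view shows the rotor near (347,168), its sleeves at about (338,149), (371,168) and (337,185), and probably the pin near (365,199). The scene view agrees. Next I'll enlarge the rotor and measure it.

```bash
python3 - <<'E'
from h import *
c=dict(np.load('pics/top.npz')); im=c['frame']
crop=im[115:230,285:410]; cv2.imwrite('pics/crop.png',cv2.resize(crop[:,:,::-1],None,fx=5,fy=5,interpolation=cv2.INTER_CUBIC))
P=cloud(c)
R=P[115:230,285:410]; 
for lo,hi in((45,55),(70,80),(97,104),(106,113)):
    m=((R[...,2]>lo)&(R[...,2]<hi)).astype(np.uint8); n,l,s,ce=cv2.connectedComponentsWithStats(m)
    for i in range(1,n):
        if s[i,4]>8: 
            q=R[l==i]; print(lo,s[i,4],np.round(ce[i]+[285,115],1),np.round(q.mean(0),1),np.round((q.min(0)+q.max(0))/2,1), np.round(np.ptp(q,0),1))
E
```

```text
45 2162 [345.8 174.5] [556.2 -53.6  48.6] [565.  -57.4  49.8] [209.5 208.6   9.7]
45 89 [287.5 184.4] [532.2  73.   49.4] [532.7  72.3  49.7] [37.5 13.6  9.1]
45 35 [303.5 216.7] [462.3  37.5  47.6] [464.1  38.6  49.7] [21.5 21.6  9.3]
70 2301 [348.5 169.2] [562.3 -57.9  73.9] [564.6 -58.1  75. ] [129.7 126.5  10. ]
97 62 [338.  146.9] [603.8 -34.4  99.6] [603.7 -34.3 100.4] [17.7 16.8  6.8]
97 68 [371.  166.1] [ 563.5 -102.9   99.7] [ 563.8 -103.    99.9] [17.8 17.1  5.4]
97 64 [338.2 184.2] [524.5 -35.  100.1] [523.9 -34.6 100.1] [19.  16.6  6. ]
106 155 [349.5 164.7] [564.  -57.6 108.1] [563.5 -57.7 109.1] [29.8 30.9  6.1]
```

View pics/crop.png

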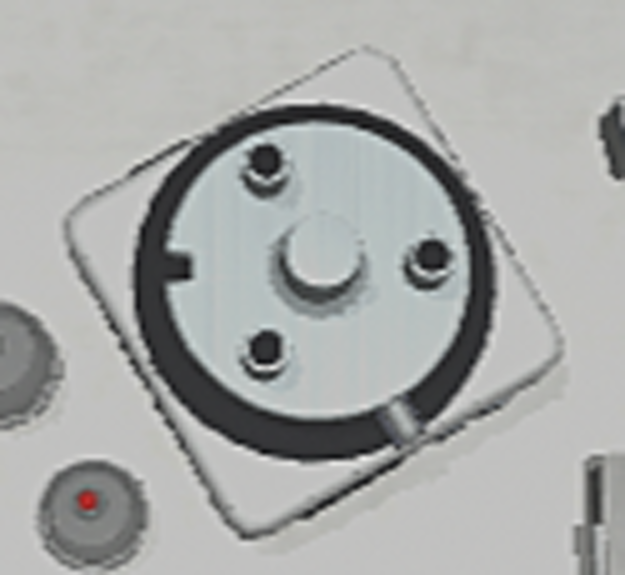

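```bash
python3 - <<'E'
from h import *
C=np.array([563.9,-57.6])
def ang(p): d=np.asarray(p)[:2]-C; return np.round([np.degrees(np.arctan2(d[1],d[0]))%360,np.hypot(*d)],1)
for n in('top','scene'):
    c=dict(np.load(f'pics/{n}.npz')); P=cloud(c)
    r=np.hypot(P[...,0]-C[0],P[...,1]-C[1])
    m=(P[...,2]>47)&(P[...,2]<53)&(r<125)
    m=cv2.morphologyEx(m.astype(np.uint8),cv2.MORPH_OPEN,np.ones((3,3)))
    k,l,s,_=cv2.connectedComponentsWithStats(m); i=1+s[1:,4].argmax()
    q=P[l==i][:,:2]; print(n,'deck',cv2.minAreaRect(q.astype(np.float32)))
    m=(P[...,2]>56)&(P[...,2]<69)&(r>67)&(r<84)
    if m.any(): 
        q=P[m]; print('pin',m.sum(),[ang(x) for x in (q.mean(0),np.median(q,0))],q[:,2].mean())
c=dict(np.load('pics/top.npz'))
for u,v,z in((395,402,66),(407,435,62),(402,418,65)): print('pinpx',ang(ray(c,285+u/5-.4,115+v/5-.4,z)))
print('notch',ang(ray(c,285+178/5-.4,115+267/5-.4,75)))
a=[ray(c,285+u/5-.4,115+v/5-.4,50)[:2] for u,v in((130,172),(340,55),(395,65),(550,330))]
for p,q in((a[0],a[1]),(a[2],a[3])): d=q-p; print('edge',np.degrees(np.arctan2(d[1],d[0]))%90)
for u,v in((338,147),(371,166),(338.2,184.2)):print(ang(ray(c,u,v,101)))
E
```

```text
top deck ((492.3096618652344, -36.88002395629883), (94.0412826538086, 44.189823150634766), 69.5995101928711)
pin 53 [array([210.2,  75. ]), array([210.4,  75. ])] 61.58686227695258
scene deck ((562.810546875, -55.82798767089844), (157.25311279296875, 154.87368774414062), 28.422895431518555)
pin 21 [array([208.4,  76. ]), array([207.7,  76.5])] 62.302636392711086
pinpx [210.5  65. ]
pinpx [208.9  79.5]
pinpx [209.9  72.3]
notch [90.1 60. ]
edge 30.525864222025263
edge 29.33114468832693
[30.7 45.7]
[269.3  45.2]
[150.1  45.6]
```

The measurements are consistent: axis (564,-57.6), sleeves at 30°, 150° and 270° at radius 46, notch at 90°, pin at about 209.5°. I'll turn the rotor +119.5° by pushing sleeve0 from its clockwise side, with the closed fingers held radially.

>>> {"op": "servo_tool", "data": {
  "motion": [
    [[0.5,-0.7,0,0,0,-0.417,1],[0.5,-0.7,0,0,0,-0.417,1],[0.5,-0.7,0,0,0,-0.417,1],[0.5,-0.7,0,0,0,-0.417,1],[0.5,-0.7,0,0,0,-0.417,1],[0.5,-0.7,0,0,0,-0.417,1],[0.5,-0.7,0,0,0,-0.417,1],[0.5,-0.7,0,0,0,-0.417,1],[0.5,-0.7,0,0,0,-0.417,1],[0.5,-0.7,0,0,0,-0.417,1]]
  ]
}}

```text
clock: 1.1
eef_pos: [398.5, 177.4, 205.2]
eef_rot: [-3.141, 0.001, 1.553]
wrist_force: [0.6, -0.2, 0.7]
finger_gap: 17.9
finger_force: 0.0
```

>>> {"op": "servo_tool", "data": {
  "motion": [
    [[0.31,-0.386,0,0,0,-0.414,1],[0.31,-0.386,0,0,0,-0.414,1],[0.31,-0.386,0,0,0,-0.414,1],[0.31,-0.386,0,0,0,-0.414,1],[0.31,-0.386,0,0,0,-0.414,1],[0.31,-0.386,0,0,0,-0.414,1],[0.31,-0.386,0,0,0,-0.414,1],[0.31,-0.386,0,0,0,-0.414,1],[0.31,-0.386,0,0,0,-0.414,1],[0.31,-0.386,0,0,0,-0.414,1]]
  ]
}}

```text
clock: 2.1
eef_pos: [552.0, -12.3, 205.2]
eef_rot: [-3.141, 0.001, 0.26]
wrist_force: [0.3, -0.1, 0.1]
finger_gap: 0.4
finger_force: 0.0
```

>>> {"op": "servo_tool", "data": {
  "motion": [
    [[0,0,-0.08,0,0,0,1],[0,0,-0.16,0,0,0,1],[0,0,-0.2,0,0,0,1],[0,0,-0.225,0,0,0,1],[0,0,-0.242,0,0,0,1],[0,0,-0.242,0,0,0,1],[0,0,-0.242,0,0,0,1]]
  ]
}}

```text
clock: 2.8
eef_pos: [552.6, -13.0, 85.4]
eef_rot: [3.141, -0.001, 0.261]
wrist_force: [0.1, -0.4, -0.3]
finger_gap: 0.2
finger_force: 0.0
```

```bash
python3 - <<'E'
from h import *
c=look('scene'); cv2.imwrite('pics/s1.png',cv2.resize(c['frame'][130:270,230:400,::-1],None,fx=4,fy=4,interpolation=cv2.INTER_CUBIC))
# arc increments from phi=105: (phi, dx, dy in fraction)
for p in range(105,255,5):
    a=np.radians([105,p]); print(p,np.round(46/500*(np.cos(a[1])-np.cos(a[0])),4),np.round(46/500*(np.sin(a[1])-np.sin(a[0])),4),round((p-105)/180,4))
E
```

```text
105 0.0 0.0 0.0
110 -0.0077 -0.0024 0.0278
115 -0.0151 -0.0055 0.0556
120 -0.0222 -0.0092 0.0833
125 -0.029 -0.0135 0.1111
130 -0.0353 -0.0184 0.1389
135 -0.0412 -0.0238 0.1667
140 -0.0467 -0.0297 0.1944
145 -0.0516 -0.0361 0.2222
150 -0.0559 -0.0429 0.25
155 -0.0596 -0.05 0.2778
160 -0.0626 -0.0574 0.3056
165 -0.0651 -0.0651 0.3333
170 -0.0668 -0.0729 0.3611
175 -0.0678 -0.0808 0.3889
180 -0.0682 -0.0889 0.4167
185 -0.0678 -0.0969 0.4444
190 -0.0668 -0.1048 0.4722
195 -0.0651 -0.1127 0.5
200 -0.0626 -0.1203 0.5278
205 -0.0596 -0.1277 0.5556
210 -0.0559 -0.1349 0.5833
215 -0.0516 -0.1416 0.6111
220 -0.0467 -0.148 0.6389
225 -0.0412 -0.1539 0.6667
230 -0.0353 -0.1593 0.6944
235 -0.029 -0.1642 0.7222
240 -0.0222 -0.1685 0.75
245 -0.0151 -0.1722 0.7778
250 -0.0077 -0.1753 0.8056
```

View pics/s1.png

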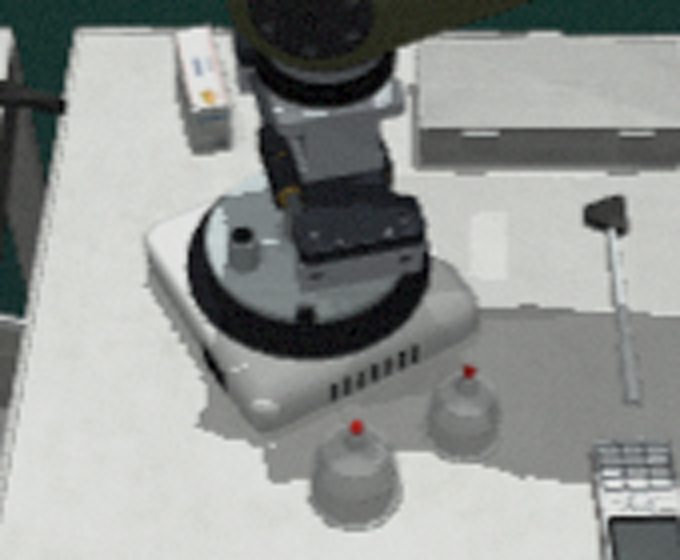

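The crop shows the gripper over the disc, clear of the cups, and the notch still at crop (305,315). Now I'll push along the arc.

>>> {"op": "servo_tool", "data": {
  "motion": [
    [[-0.0077,-0.0024,0,0,0,0.0278,1],[-0.0151,-0.0055,0,0,0,0.0556,1],[-0.0222,-0.0092,0,0,0,0.0833,1],[-0.029,-0.0135,0,0,0,0.1111,1],[-0.0353,-0.0184,0,0,0,0.1389,1],[-0.0412,-0.0238,0,0,0,0.1667,1],[-0.0467,-0.0297,0,0,0,0.1944,1],[-0.0516,-0.0361,0,0,0,0.2222,1],[-0.0559,-0.0429,0,0,0,0.25,1],[-0.0559,-0.0429,0,0,0,0.25,1]]
  ]
}}

```text
clock: 3.85
eef_pos: [524.5, -34.7, 85.4]
eef_rot: [3.14, -0.001, 1.047]
wrist_force: [0.9, 0.0, -0.6]
finger_gap: 0.6
finger_force: 0.0
```

```bash
python3 - <<'E'
from h import *
c=look('scene'); cv2.imwrite('pics/s2.png',cv2.resize(c['frame'][130:270,230:400,::-1],None,fx=4,fy=4,interpolation=cv2.INTER_CUBIC))
for p in range(150,255,5):
    a=np.radians([150,p]); print(p,np.round(46/500*(np.cos(a[1])-np.cos(a[0])),4),np.round(46/500*(np.sin(a[1])-np.sin(a[0])),4),round((p-150)/180,4))
E
```

```text
150 0.0 0.0 0.0
155 -0.0037 -0.0071 0.0278
160 -0.0068 -0.0145 0.0556
165 -0.0092 -0.0222 0.0833
170 -0.0109 -0.03 0.1111
175 -0.012 -0.038 0.1389
180 -0.0123 -0.046 0.1667
185 -0.012 -0.054 0.1944
190 -0.0109 -0.062 0.2222
195 -0.0092 -0.0698 0.25
200 -0.0068 -0.0775 0.2778
205 -0.0037 -0.0849 0.3056
210 0.0 -0.092 0.3333
215 0.0043 -0.0988 0.3611
220 0.0092 -0.1051 0.3889
225 0.0146 -0.1111 0.4167
230 0.0205 -0.1165 0.4444
235 0.0269 -0.1214 0.4722
240 0.0337 -0.1257 0.5
245 0.0408 -0.1294 0.5278
250 0.0482 -0.1325 0.5556
```

View pics/s2.png

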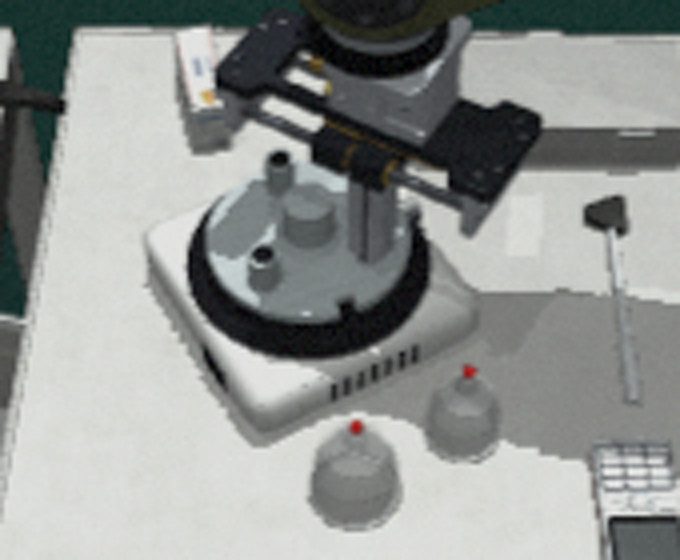

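The rotor is turning: the notch is now at crop (347,305). I'll continue to about φ=235°, staying short of the end.

>>> {"op": "servo_tool", "data": {
  "motion": [
    [[-0.0037,-0.0071,0,0,0,0.0278,1],[-0.0068,-0.0145,0,0,0,0.0556,1],[-0.0092,-0.0222,0,0,0,0.0833,1],[-0.0109,-0.03,0,0,0,0.1111,1],[-0.012,-0.038,0,0,0,0.1389,1],[-0.0123,-0.046,0,0,0,0.1667,1],[-0.012,-0.054,0,0,0,0.1944,1],[-0.0109,-0.062,0,0,0,0.2222,1],[-0.0092,-0.0698,0,0,0,0.25,1],[-0.0092,-0.0698,0,0,0,0.25,1]]
  ]
}}

```text
clock: 4.9
eef_pos: [520.0, -69.6, 84.9]
eef_rot: [3.141, 0.0, 1.83]
wrist_force: [0.2, -0.1, 0.3]
finger_gap: 0.3
finger_force: 0.0
```

>>> {"op": "servo_tool", "data": {
  "motion": [
    [[0.0024,-0.0077,0,0,0,0.0278,1],[0.0055,-0.0151,0,0,0,0.0556,1],[0.0092,-0.0222,0,0,0,0.0833,1],[0.0135,-0.029,0,0,0,0.1111,1],[0.0184,-0.0353,0,0,0,0.1389,1],[0.0238,-0.0413,0,0,0,0.1667,1],[0.0297,-0.0467,0,0,0,0.1944,1],[0.0361,-0.0516,0,0,0,0.2222,1],[0.0361,-0.0516,0,0,0,0.2222,1],[0.0361,-0.0516,0,0,0,0.2222,1]]
  ]
}}

```text
clock: 5.9
eef_pos: [537.7, -95.0, 84.6]
eef_rot: [3.142, 0.0, 2.524]
wrist_force: [0.2, 0.9, 0.4]
finger_gap: 0.6
finger_force: 0.0
```

```bash
python3 - <<'E'
from h import *
c=look('scene'); a=cv2.resize(c['frame'][150:250,255:360,::-1],None,fx=4,fy=4,interpolation=cv2.INTER_CUBIC)
np.savez('pics/scene2',**c)
c=look('top'); np.savez('pics/top2',**c)
b=cv2.resize(c['frame'][120:220,295:400,::-1],None,fx=4,fy=4,interpolation=cv2.INTER_CUBIC)
cv2.imwrite('pics/two.png',np.vstack([a,b])[:, :] if 0 else np.hstack([a,b])[:, :800])
C=np.array([563.9,-57.6])
for n in('scene2','top2'):
    c=dict(np.load(f'pics/{n}.npz')); P=cloud(c); r=np.hypot(P[...,0]-C[0],P[...,1]-C[1])
    m=((P[...,2]>97)&(P[...,2]<104)&(r>30)&(r<62)).astype(np.uint8); k,l,s,ce=cv2.connectedComponentsWithStats(m)
    for i in range(1,k):
        if s[i,4]>10:
            q=P[l==i]; d=(q.min(0)+q.max(0))[:2]/2-C; print(n,s[i,4],np.degrees(np.arctan2(d[1],d[0]))%360,np.hypot(*d))
E
```

```text
scene2 22 230.03009358927085 41.55030668830477
scene2 44 20.27027902564435 44.978993916387736
scene2 40 141.69940726394327 47.07528151364795
top2 39 138.87524920772952 46.16142386586887
```

View pics/two.png

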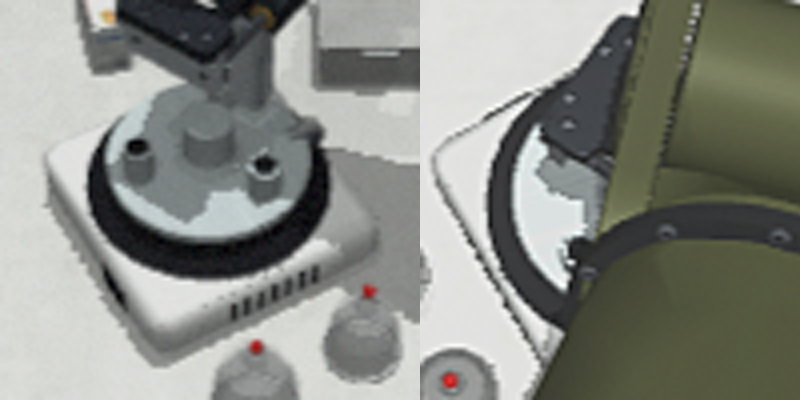

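Left view: the notch is hidden and two sleeves sit at about (137,148) and (263,165). The top view is mostly blocked. The sleeves measure about 20° and 140°, so the notch is at about 200°. I'll push 9° more, back off, and check with the arm out of the way.

>>> {"op": "servo_tool", "data": {
  "motion": [
    [[0.0043,-0.0027,0,0,0,0.017,1],[0.0084,-0.0051,0,0,0,0.033,1],[0.0124,-0.0073,0,0,0,0.05,1],[0.0124,-0.0073,0,0,0,0.05,1],[0.0124,-0.0073,0,0,0,0.05,1]]
  ]
}}

```text
clock: 6.5
eef_pos: [543.8, -98.8, 84.5]
eef_rot: [-3.142, 0.0, 2.683]
wrist_force: [0.7, -0.2, -0.5]
finger_gap: 0.6
finger_force: 0.0
```

>>> {"op": "servo_tool", "data": {
  "motion": [
    [[-0.013,0.008,0,0,0,-0.05,1],[-0.0247,0.0176,0,0,0,-0.1,1],[-0.0247,0.0176,0,0,0,-0.1,1],[-0.0247,0.0176,0.09,0,0,-0.1,1],[-0.0247,0.0176,0.18,0,0,-0.1,1],[-0.0247,0.0176,0.23,0,0,-0.1,1]]
  ]
}}

```text
clock: 7.1
eef_pos: [532.4, -90.3, 203.2]
eef_rot: [3.14, 0.004, 2.375]
wrist_force: [-0.6, -0.2, 0.1]
finger_gap: 0.5
finger_force: 0.0
```

>>> {"op": "servo_tool", "data": {
  "motion": [
    [[-0.3,0.55,0,0,0,0,1],[-0.3,0.55,0,0,0,0,1],[-0.3,0.55,0,0,0,0,1],[-0.3,0.55,0,0,0,0,1],[-0.3,0.55,0,0,0,0,1],[-0.3,0.55,0,0,0,0,1],[-0.3,0.55,0,0,0,0,1],[-0.3,0.55,0,0,0,0,1]]
  ]
}}

```text
clock: 7.9
eef_pos: [380.9, 186.4, 199.8]
eef_rot: [3.141, 0.0, 2.378]
wrist_force: [-0.2, 0.1, 0.1]
finger_gap: 0.4
finger_force: 0.0
```

```bash
cat > m.py <<'E'
from h import *
C=np.array([563.9,-57.6])
c=look('top'); P=cloud(c); r=np.hypot(P[...,0]-C[0],P[...,1]-C[1])
cv2.imwrite('pics/top3.png',cv2.resize(c['frame'][120:220,295:400,::-1],None,fx=5,fy=5,interpolation=cv2.INTER_CUBIC))
for lo,hi in((85,104),(105,113)):
    m=((P[...,2]>lo)&(P[...,2]<hi)&((r>30) if lo<100 else r>0)&(r<62)).astype(np.uint8); k,l,s,ce=cv2.connectedComponentsWithStats(m)
    for i in range(1,k):
        if s[i,4]>10:
            q=P[l==i]; x=(q.min(0)+q.max(0))/2; d=x[:2]-C; print(s[i,4],np.round(x,1),q[:,2].max(),np.degrees(np.arctan2(d[1],d[0]))%360,np.hypot(*d))
print(manip.read_state()['eef_pos'],manip.read_state()['eef_rot'])
E
python3 m.py
```

```text
82 [603.5 -35.4  95.4] 103.89390917035985 29.2499941554315 45.3833973152803
77 [ 563.1 -103.7   94.5] 103.30782164071309 269.0017470271224 46.14532724271371
81 [524.6 -33.6  95.3] 102.7540251965404 148.57479817774976 46.048373030353524
171 [563.6 -57.8 108.2] 111.43083974231956 215.89911036553923 0.3901230849190267
[381.52570075 185.33835705 199.69208968] [3.14112684e+00 4.09659425e-04 2.37581406e+00]
```

View pics/top3.png

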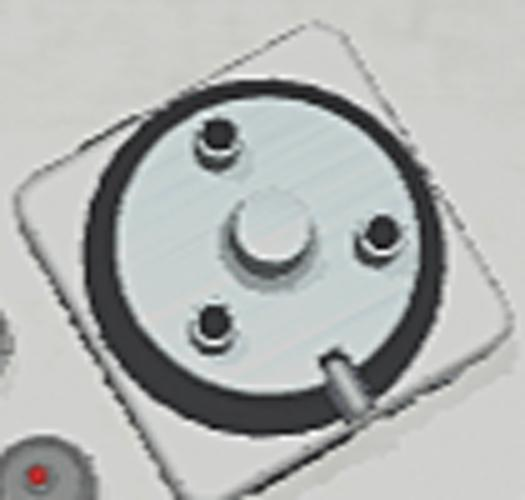

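The notch now sits over the pin: the dark notch is at crop (332,357), with the pin running from it to (360,415). The measured angle is about 209°. Next I'll press the hub.

>>> {"op": "servo_tool", "data": {
  "motion": [
    [[0.365,-0.486,0,0,0,0,1],[0.365,-0.486,0,0,0,0,1],[0.365,-0.486,0,0,0,0,1],[0.365,-0.486,0,0,0,0,1],[0.365,-0.486,0,0,0,0,1],[0.365,-0.486,0,0,0,0,1],[0.365,-0.486,0,0,0,0,1],[0.365,-0.486,0,0,0,0,1],[0.365,-0.486,-0.08,0,0,0,1],[0.365,-0.486,-0.08,0,0,0,1]]
  ]
}}

```text
clock: 8.95
eef_pos: [561.6, -57.5, 155.7]
eef_rot: [-3.138, -0.006, 2.373]
wrist_force: [-0.4, 0.2, 0.4]
finger_gap: 0.4
finger_force: 0.0
```

>>> {"op": "servo_tool", "data": {
  "motion": [
    [[0,0,-0.06,0,0,0,1],[0,0,-0.08,0,0,0,1],[0,0,-0.09,0,0,0,1],[0,0,-0.096,0,0,0,1],[0,0,-0.1,0,0,0,1],[0,0,-0.104,0,0,0,1],[0,0,-0.108,0,0,0,1],[0,0,-0.108,0,0,0,1]]
  ]
}}

```text
clock: 9.75
eef_pos: [564.1, -58.1, 105.6]
eef_rot: [3.141, 0.0, 2.372]
wrist_force: [0.0, 0.2, 0.2]
finger_gap: 0.3
finger_force: 0.3
```

>>> {"op": "servo_tool", "data": {
  "motion": [
    [[0,0,-0.003,0,0,0,1],[0,0,-0.006,0,0,0,1],[0,0,-0.006,0,0,0,1]]
  ]
}}

```text
clock: 10.05
eef_pos: [563.9, -58.1, 102.2]
eef_rot: [-3.141, -0.0, 2.372]
wrist_force: [-0.1, -0.1, 0.0]
finger_gap: 0.1
finger_force: 0.1
```

>>> {"op": "servo_tool", "data": {
  "motion": [
    [[0,0,-0.003,0,0,0,1],[0,0,-0.006,0,0,0,1],[0,0,-0.006,0,0,0,1]]
  ]
}}

```text
clock: 10.35
eef_pos: [564.0, -58.0, 99.3]
eef_rot: [-3.142, -0.0, 2.372]
wrist_force: [0.3, 0.4, 1.4]
finger_gap: 0.3
finger_force: 0.7
```

>>> {"op": "servo_tool", "data": {
  "motion": [
    [[0,0,-0.002,0,0,0,1],[0,0,-0.004,0,0,0,1],[0,0,-0.004,0,0,0,1]]
  ]
}}

```text
clock: 10.65
eef_pos: [564.4, -58.1, 99.0]
eef_rot: [3.141, 0.001, 2.372]
wrist_force: [-5.0, 0.8, 18.1]
finger_gap: 0.7
finger_force: 8.9
```

It stopped hard at z=99, the seated hub height, with 18 N. I'll lift off and verify.

>>> {"op": "servo_tool", "data": {
  "motion": [
    [[0,0,0.02,0,0,0,1],[0,0,0.1,0,0,0,1],[0,0,0.2,0,0,0,1],[-0.3,0.5,0.2,0,0,0,1],[-0.3,0.5,0.2,0,0,0,1],[-0.3,0.5,0.2,0,0,0,1],[-0.3,0.5,0.2,0,0,0,1],[-0.3,0.5,0.2,0,0,0,1],[-0.3,0.5,0.2,0,0,0,1],[-0.3,0.5,0.2,0,0,0,1]]
  ]
}}

```text
clock: 11.65
eef_pos: [411.8, 195.0, 197.7]
eef_rot: [3.141, -0.0, 2.376]
wrist_force: [0.4, -0.3, -0.4]
finger_gap: 0.9
finger_force: 0.0
```

```bash
sed -i 's/(105,113)/(94,113)/;s/(85,104)/(80,94)/' m.py; python3 m.py
```

```text
77 [603.8 -35.8  86.1] 92.27111887022318 28.71072980834989 45.44116706718355
74 [ 563.4 -103.5   87. ] 93.78594822890477 269.4183670880743 45.89751417180537
76 [524.5 -34.   87.4] 93.57136894265784 149.11967750731574 45.96401287823625
[413.00197687 193.38295701 197.6371761 ] [3.14147420e+00 3.25133851e-05 2.37550833e+00]
```

View pics/top3.png

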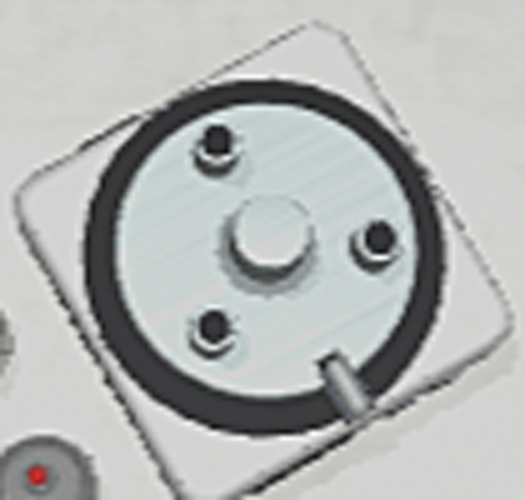

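The sleeve tops have dropped about 10 mm (from about 101 to about 91), and the pin now sits in the notch near crop (345,385). The arm is clear, so I'm handing in.

```bash
python3 -c "
from cell import manip
print(manip.sign_off())"
```

```text
the job is handed in; nothing more can be done
None
```

I turned the rotor about 119° anticlockwise and pressed it down about 10 mm until it stopped hard with the notch on the pin; the arm then moved clear and I handed the job in at about 12 s (the sign-off returned no verdict).

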